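# Set the electrode gap with the 10 mm spacer blade

### The arm

A 6-joint arm with a two-finger parallel gripper is mounted at the origin on the work surface. World frame = base frame: x ahead of the robot, y to its left, z up, the work surface at z = 0. Lengths are in mm, angles in rad, forces in N, time in s.
With the tool pointing down it reaches from about 350 to 775 mm from the base axis. Payload 7.3 kg.
Tool frame: the origin (TCP) lies at the very end of the fingers, on their centre line; the grasp point (between the pads) lies bot.grip_point_offset behind it (bot.grip_point_offset is the distance from the TCP to the grasp point, in mm); z points along the fingers, y is the line along which they close (so a half turn about z gives the same grasp; the last joint's range is limited). The gripper opens to 92 mm and grips with 3 to 60 N. Pads are 19 mm wide; open, the fingers measure 130 mm over their backs; the gripper's body (75 mm by 190 mm) begins 47 mm behind the grasp point.
Start: joints at [1.068, 0.342, 1.524, -0, 1.275, -0.146], TCP at [183.357, 491.96, 226.741] pointing down, gripper open.
Joint ranges: [-2.53, 2.53], [-0.77, 2.02], [0.04, 2.7], [-1, 4.14], [0.28, 2.66], [-3.11, 3.11]. Speed limits (rad/s): [2.57, 2.57, 3.14, 3.14, 3.14, 3.14].

### API

Orientations are given as [roll, pitch, yaw] about the fixed x, y, z axes, in that order (R = Rz(yaw) Ry(pitch) Rx(roll)).
In Python, from plant import bot gives the robot as it stands. The module is installed in compiled form; this text tells all that it offers.
- The arm moves only by the tool carry_out, never from a script. Its argument "plan" is a list of rows, each an object of numbers: "tx", "ty", "tz": the shift along the world's x, y, z in mm; "rx", "ry", "rz": the turn, a rotation vector about the world's x, y, z in rad. A call has 1 to 12 rows; each row shifts and turns the commanded pose from where the row before left it; what a row does not reach is not made up. A row lasts 1/10 s, in which the tool goes at most 50 mm and 8.59 degrees, less where a joint would pass 70% of its speed; a pose out of reach is approached as far as the arm can. A call with a gripper value outside its range is refused whole. "gripper" is the closure, from 0 (fully open) to 1 (shut), set as the call begins (left out, the last holds). The fingers move at their own pace and stop on an object; the grip force is fixed at half the most. Time passes only in rows, so rows that do not move let the fingers close. It gives the time, the measured TCP pose, the force, the opening and the grip force at its end, in the units of the state.
- bot.get_obs(): the state, without advancing time (a new reading comes with each control period).
- bot.capture(name): name is "scene" or "top"; returns the picture (400x640x3 uint8, red, green, blue); there is no depth.
- bot.camera_model(name): a dict with "camera_matrix" (3x3 intrinsics, pixels), "R" (3x3) and "t" (3): a world point X has camera coordinates R X + t. Camera axes: x right, y down, z forward; pixel columns grow to the right and rows downward; lengths in mm; the calibration is good to about 2 mm. A picture is of the moment at which its call begins. camera_model takes no time and is no camera call.
- bot.close_job(): hands the job in; it is judged then, once.
The state is a dict: "time": time; "joint_positions": joint angles; "dq": joint speeds; "tau": joint torques, N m; "tool_pos": TCP position; "tcp_rot": TCP orientation; "contact_force": force on the tool from outside, world axes, zero at the start; "moment": the same for the moment, N m; "grip_width": finger opening in mm; "finger_force": force on a finger pad.
Only numpy, scipy, OpenCV 4.12 (cv2) and the standard library are available. Lean on these libraries where they do the work, as an engineer would, in place of code of your own. Each camera call takes 0.05 s, during which the arm holds its last target. There are 200 camera calls.

### The job

Take the green 10 mm spacer blade out of the rack and slide it straight down into the middle of the gap between the two sprung copper plates of the black electrode stand. Keep hold of it and push gently through the light drag of the plates until you feel the blade come to a firm stop on the base, then let go and leave it standing upright there. Leave the yellow and blue blades in the rack.

Things in the scene. Friction and masses are not known exactly. Their poses are not given: they have to be found in the camera images.
- green: Spacer blade to use, standing in a slotted white rack: green handle block 20 (x) x 60 (y) x 45 mm high over a steel blade 10 mm thick (x), 40 wide, 85 long, round lower edge, 90 g. Origin: centre of the handle, 107.5 mm above the lower edge; z up. Pinch the handle across x. Origin 122.5 mm up in the rack (rack top 100 mm); lift 90 mm to clear the slot, 140 to pass the other handles. Three blades, any order, 80 mm apart along y.
- yellow: Spacer blade of the same form in the same rack, yellow handle, blade 6 mm thick (x). Origin at the handle's centre. Leave it in the rack.
- blue: Spacer blade of the same form in the same rack, blue handle, blade 13 mm thick (x). Origin at the handle's centre. Leave it in the rack.
- stand: Fixed stand: black base 200 (x) x 100 x 16 mm high, posts 66 high. Origin under its middle, z up. In the middle two copper plates, 70 mm long (y), with a gap along y: 5 mm wide, from 66 mm up flaring to 28 at 91. Each yields up to 20 mm in x (2 N + 0.15 N/mm). The green blade (x parallel to this x, either way) drags with 3-8 N, won't sink by itself, and stops on the base, its origin 123.5 mm above this.
Mind the look-alikes: they are no part of the job. What is shaped like the green but purple or red is not meant.

How it is judged (in metres and radians):
On the way:
1. the green blade, still held, is pushed fully down in the gap (z of green in the frame of stand between 0.116 and 0.1285 m and x of green in the frame of stand between -0.012 and 0.012 m and y of green in the frame of stand between -0.016 and 0.016 m and angle between the x axis of green and the x axis of stand, either way round below 0.2 rad and angle between green's own z axis and vertical below 0.175 rad and contact force between the fingers and green above 0.5 N), for 0.1 s.
At the end, for the whole second after the job is handed in: The green blade stands released and at rest in the gap: lower edge within 5 mm of the base, within 12 mm of the gap's middle across it and 16 mm along it, within 10 degrees of upright and 11 degrees of the gap's direction; the yellow and blue blades are within 30 mm of where they began (z of green in the frame of stand between 0.116 and 0.1285 m and x of green in the frame of stand between -0.012 and 0.012 m and y of green in the frame of stand between -0.016 and 0.016 m and angle between the x axis of green and the x axis of stand, either way round below 0.2 rad and angle between green's own z axis and vertical below 0.175 rad and distance of each of yellow, blue from where it was at the start of the episode below 0.03 m and linear speed of green below 0.02 m/s and contact force between the fingers and green below 0.05 N); the robot touches nothing.
It fails at once if the yellow or blue blade is taken or knocked out of the rack (moved more than 60 mm) (distance of any of yellow, blue from where it was at the start of the episode above 0.06 m).
It fails at once if the green blade is rammed into the stand (more than 100 N) (contact force between green and stand above 100 N).
It also fails if it takes over 45 s, if anything falls off the work surface, if the arm or the gripper's body presses on something with over 40 N, if the wrist force passes 120 N, or if a joint passes its speed limit or range.

## Working session

There is one attempt and no reset: what is moved stays moved. The work goes in short steps, Python scripts to look and compute and a tool call to move; the robot and the scene stay as the last step left them, time stands still between calls to the robot, and variables do not carry over. Pictures are saved under pics/ and viewed, at most 10 in all, crops included, and the job is handed in when it is done.

Besides the shell and the picture viewer there is one more tool, called as name(argument=value, ...), one argument or row to a line, values as JSON. carry_out: Moves the arm, as the interface text tells. Its arguments: {"type":"object","properties":{"plan":{"type":"array"},"gripper":{"type":"number"}},"required":["plan"]}

```bash
mkdir -p pics
python3 - <<'E'
from plant import bot
import cv2
for n in("scene","top"):
    cv2.imwrite(f"pics/{n}0.png",bot.capture(n)[:,:,::-1]); print(n,bot.camera_model(n))
o=bot.get_obs(); print(o, bot.grip_point_offset)
E
```

```text
scene {'camera_matrix': array([[464.37742637,   0.        , 313.61997676],
       [  0.        , 464.37742637, 190.85656411],
       [  0.        ,   0.        ,   1.        ]]), 'R': array([[-0.18310644,  0.98307271,  0.00633054],
       [ 0.67706492,  0.13077323, -0.72421092],
       [-0.71277986, -0.1283215 , -0.68954947]]), 't': array([  28.95308778, -339.31608265, 1492.17954239])}
top {'camera_matrix': array([[475.61524515,   0.        , 319.07192122],
       [  0.        , 475.61524515, 196.7384967 ],
       [  0.        ,   0.        ,   1.        ]]), 'R': array([[-0.01508967, -0.99935726, -0.03251721],
       [-0.99140029,  0.01918162, -0.12945086],
       [ 0.12999139,  0.03028421, -0.99105252]]), 't': array([ 129.19584721,  582.66788674, 1253.46600263])}
{'time': 0.1, 'joint_positions': array([ 1.06799733e+00,  3.42688592e-01,  1.52489666e+00,  1.97492359e-05,
        1.27538834e+00, -1.45988189e-01]), 'dq': array([ 0.00059424, -0.0009421 , -0.00181437, -0.00028151, -0.00076155,
        0.00070004]), 'tau': array([ 2.27566947e-03, -4.32002735e+01, -2.44695640e+01,  7.19273603e-02,
        5.26035635e-02, -1.53319439e-05]), 'tool_pos': array([183.17458781, 491.63774971, 226.10467121]), 'tcp_rot': array([-3.14022915e+00, -2.19570165e-04,  2.78477594e+00]), 'contact_force': array([-0.25928266, -0.55240628,  0.74504821]), 'moment': array([ 0.03535047, -0.00262456,  0.01208472]), 'finger_force': 0.0, 'grip_width': 91.96313480196983} 18.8
```

View pics/top0.png

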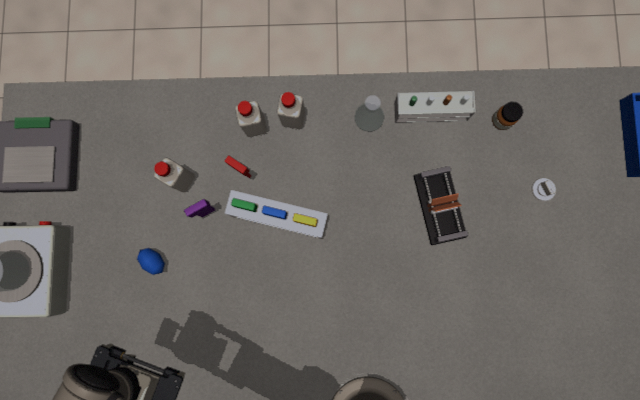

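View pics/scene0.png

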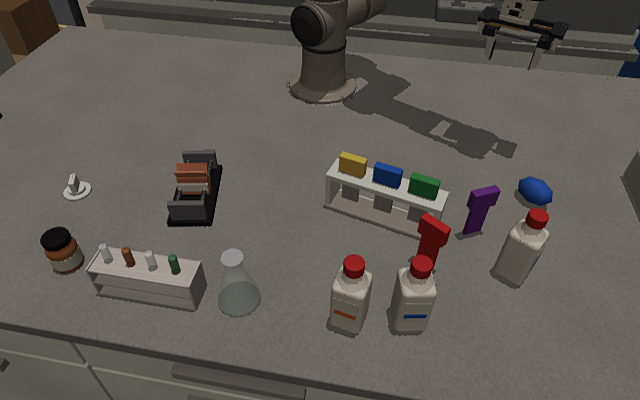

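The top view shows the rack with green (243,205), blue (274,212) and yellow (305,219), and the stand with its copper plates at (444,203). The scene view shows green at (424,186) and the copper plates at (193,180). Next I measure the handles and zoom in on the stand.

```bash
cat > h.py <<'E'
import numpy as np, cv2
from plant import bot
from scipy.optimize import least_squares
def proj(n,X):
    m=bot.camera_model(n); c=(np.atleast_2d(X)@m["R"].T+m["t"])@m["camera_matrix"].T
    return c[:,:2]/c[:,2:]
def ray(n,uv,z):
    m=bot.camera_model(n); d=m["R"].T@np.linalg.solve(m["camera_matrix"],[*uv,1]); C=-m["R"].T@m["t"]
    return C+d*(z-C[2])/d[2]
def mask(img,h0,h1,box,s=120,v=40):
    hsv=cv2.cvtColor(img,cv2.COLOR_RGB2HSV); m=cv2.inRange(hsv,(h0,s,v),(h1,255,255))
    o=np.zeros_like(m); x,y,w,h=box; o[y:y+h,x:x+w]=m[y:y+h,x:x+w]; return o
def box(x,y,z,yaw,d):
    c=np.array([[i,j,k] for i in(-.5,.5) for j in(-.5,.5) for k in(-.5,.5)])*d
    R=np.array([[np.cos(yaw),-np.sin(yaw),0],[np.sin(yaw),np.cos(yaw),0],[0,0,1]])
    return c@R.T+[x,y,z]
def feat(m):
    M=cv2.moments(m,True) if m.ndim==2 and m.dtype==np.uint8 else cv2.moments(m)
    return np.array([M["m10"]/M["m00"],M["m01"]/M["m00"],.5*np.arctan2(2*M["mu11"],M["mu20"]-M["mu02"]),M["m00"]])
def hull(n,P): return cv2.convexHull(proj(n,P).astype(np.float32))
def fit(ms,z,d,x0):
    F={n:feat(m) for n,m in ms.items()}
    def r(p):
        o=[]
        for n in F:
            f=feat(hull(n,box(p[0],p[1],z,p[2],d)))-F[n]; o+=[f[0],f[1],10*np.sin(f[2])]
        return o
    s=least_squares(r,x0,x_scale=[10,10,.1],diff_step=1e-4)
    return s.x,np.round(s.fun,2),[(F[n][3],feat(hull(n,box(*s.x[:2],z,s.x[2],d)))[3]) for n in F]
E
python3 - <<'E'
from h import *
T=cv2.imread("pics/top0.png")[:,:,::-1].copy();S=cv2.imread("pics/scene0.png")[:,:,::-1].copy()
for nm,h,bt,bs in(("green",(45,80),(225,190,40,30),(400,165,45,40)),("blue",(100,125),(255,198,38,30),(365,155,45,40)),("yellow",(20,34),(285,205,40,30),(330,145,45,35))):
    ms={"top":mask(T,*h,bt),"scene":mask(S,*h,bs)}
    c=ray("top",feat(ms["top"])[:2],140)
    for k in(ms,{"top":ms["top"]}): print(nm,*fit(k,122.5,np.array([20,60,45.]),[c[0],c[1],-.2]))
a=cv2.resize(T[155:255,400:480],None,fx=5,fy=5,interpolation=cv2.INTER_CUBIC);b=cv2.resize(S[145:230,160:230],None,fx=5,fy=5,interpolation=cv2.INTER_CUBIC)
o=np.zeros((500,750,3),np.uint8);o[:,:400]=a;o[:425,400:]=b;cv2.imwrite("pics/st.png",o[:,:,::-1])
E
```

```text
green [ 5.57262968e+02  3.08487846e+02 -2.53573763e-01] [ 0.68 -0.11 -0.05  0.56 -0.13 -0.  ] [(np.float64(176.0), np.float64(238.32851811335422)), (np.float64(574.0), np.float64(678.3072869682219))]
green [ 5.57008105e+02  3.10226200e+02 -2.58796591e-01] [ 0.  0. -0.] [(np.float64(176.0), np.float64(237.8529902587179))]
blue [ 5.36430934e+02  2.30579528e+02 -2.59969000e-01] [ 0.22 -0.13 -0.03  0.2  -0.14  0.02] [(np.float64(193.0), np.float64(231.49107181443833)), (np.float64(567.0), np.float64(645.2917399022263))]
blue [ 5.36109141e+02  2.31129797e+02 -2.63239942e-01] [ 0. -0.  0.] [(np.float64(193.0), np.float64(231.22945803869516))]
yellow [ 5.15636613e+02  1.52854886e+02 -2.68117026e-01] [ 0.19 -0.09  0.02  0.18 -0.08 -0.03] [(np.float64(192.0), np.float64(224.78224945347756)), (np.float64(542.0), np.float64(614.0976561449934))]
yellow [ 5.15423307e+02  1.53333904e+02 -2.65715802e-01] [-0.  0. -0.] [(np.float64(192.0), np.float64(224.78056922229007))]
```

View pics/st.png

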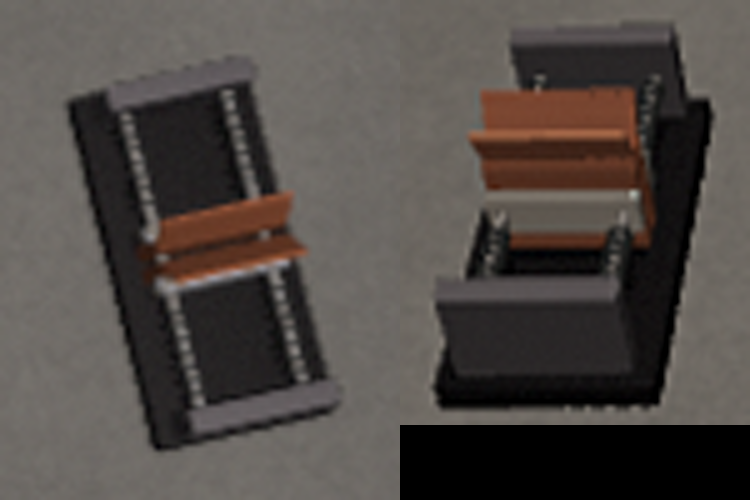

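The stand crop shows both post tops (z=66) and the two copper flare tops (z=91). I triangulate its centre from the corners I read off the crop.

Run:
```python
from h import *
np.set_printoptions(suppress=True,precision=1)
t=lambda p:np.array([p[0]/5+400-.4,p[1]/5+155-.4]); s=lambda p:np.array([(p[0]-400)/5+160-.4,p[1]/5+145-.4])
for n,f,posts,cu in(("top",t,[(107,90),(252,58),(195,432),(341,404)],[(155,220),(292,192),(158,280),(306,252)]),
  ("scene",s,[(512,30),(671,25),(437,298),(614,298)],[(480,92),(635,90),(470,135),(637,133)])):
    P=np.array([ray(n,f(p),66) for p in posts]);Q=np.array([ray(n,f(p),91) for p in cu])
    print(n,"cam",-bot.camera_model(n)["R"].T@bot.camera_model(n)["t"]);print(P,P.mean(0));print(Q,Q.mean(0))
    d=P[:2].mean(0)-P[2:].mean(0);print("len",np.hypot(*d[:2]),"yaw",np.arctan2(d[1],d[0]), "cu len",np.linalg.norm(Q[0]-Q[1]),np.linalg.norm(Q[2]-Q[3]),"sep",np.linalg.norm(Q[:2].mean(0)-Q[2:].mean(0)))
    e=Q[1]-Q[0]+Q[3]-Q[2]; print("cu dir",np.arctan2(e[1],e[0]))
```

```text
top cam [ 416.7   80.  1321.9]
[[ 641.  -154.2   66. ]
 [ 656.6 -231.6   66. ]
 [ 458.8 -192.1   66. ]
 [ 472.1 -268.4   66. ]] [ 557.1 -211.6   66. ]
[[ 567.7 -171.3   91. ]
 [ 580.9 -242.4   91. ]
 [ 536.4 -171.4   91. ]
 [ 549.5 -247.9   91. ]] [ 558.6 -208.3   91. ]
len 187.0962259682081 yaw 0.20097189356485803 cu len 72.31282078344542 77.59442433039601 sep 31.429527340441755
cu dir -1.3940000923845628
scene cam [1298.6  207.4  783. ]
[[ 477.8 -269.8   66. ]
 [ 459.2 -194.6   66. ]
 [ 659.  -230.4   66. ]
 [ 644.5 -155.2   66. ]] [ 560.1 -212.5   66. ]
[[ 552.2 -250.1   91. ]
 [ 537.3 -180.7   91. ]
 [ 581.3 -242.7   91. ]
 [ 565.7 -169.4   91. ]] [ 559.1 -210.7   91. ]
len 187.41419392979586 yaw -2.9300396076531956 cu len 70.92178832596983 74.88337864359812 sep 30.253199170674392
cu dir 1.7814729413338348
```

Stand: about (559, -211), yaw 0.20, with post span and plate sizes that fit. Green: about (557, 309), yaw -0.26, with 80 mm spacing as given. Moving above green.

carry_out(
  plan=[
    {"tx": 34, "ty": -16.6, "rz": -0.134},
    {"tx": 34, "ty": -16.6, "rz": -0.134},
    {"tx": 34, "ty": -16.6, "rz": -0.134},
    {"tx": 34, "ty": -16.6, "rz": -0.134},
    {"tx": 34, "ty": -16.6, "rz": -0.134},
    {"tx": 34, "ty": -16.6, "rz": -0.134},
    {"tx": 34, "ty": -16.6, "rz": -0.134},
    {"tx": 34, "ty": -16.6, "rz": -0.134},
    {"tx": 34, "ty": -16.6, "rz": -0.134},
    {"tx": 34, "ty": -16.6, "rz": -0.134},
    {"tx": 34, "ty": -16.6, "rz": -0.134},
    {},
  ],
  gripper=0.35,
)

```text
invalid input at $.plan[0]: expected keys tx, ty, tz, rx, ry, rz
```

Run:
```python
from h import *
T=cv2.imread("pics/top0.png")[:,:,::-1].copy();S=cv2.imread("pics/scene0.png")[:,:,::-1].copy()
for h in((0,8),):
    a=feat(mask(T,*h,(220,150,35,30)));b=feat(mask(S,*h,(415,212,35,55)))
    m={n:bot.camera_model(n) for n in("top","scene")};P=[v["camera_matrix"]@np.c_[v["R"],v["t"]] for v in m.values()]
    X=cv2.triangulatePoints(*P,a[:2],b[:2]);print("red",(X[:3]/X[3]).T, a,b)
o=bot.get_obs();print(o["time"],o["tool_pos"],o["tcp_rot"],o["grip_width"])
```

```text
red [[667.79489484 332.25947085  82.71891901]] [236.83009709 165.38834951   0.62774574 206.        ] [ 430.15223097  239.74978128   -1.34547999 1143.        ]
0.1 [183.17458781 491.63774971 226.10467121] [-3.14022915e+00 -2.19570165e-04  2.78477594e+00] 91.96313480196983
```

All six keys are needed in each row.

carry_out(
  plan=[
    {"tx": 34, "ty": -16.6, "tz": 0, "rx": 0, "ry": 0, "rz": -0.134},
    {"tx": 34, "ty": -16.6, "tz": 0, "rx": 0, "ry": 0, "rz": -0.134},
    {"tx": 34, "ty": -16.6, "tz": 0, "rx": 0, "ry": 0, "rz": -0.134},
    {"tx": 34, "ty": -16.6, "tz": 0, "rx": 0, "ry": 0, "rz": -0.134},
    {"tx": 34, "ty": -16.6, "tz": 0, "rx": 0, "ry": 0, "rz": -0.134},
    {"tx": 34, "ty": -16.6, "tz": 0, "rx": 0, "ry": 0, "rz": -0.134},
    {"tx": 34, "ty": -16.6, "tz": 0, "rx": 0, "ry": 0, "rz": -0.134},
    {"tx": 34, "ty": -16.6, "tz": 0, "rx": 0, "ry": 0, "rz": -0.134},
    {"tx": 34, "ty": -16.6, "tz": 0, "rx": 0, "ry": 0, "rz": -0.134},
    {"tx": 34, "ty": -16.6, "tz": 0, "rx": 0, "ry": 0, "rz": -0.134},
    {"tx": 34, "ty": -16.6, "tz": 0, "rx": 0, "ry": 0, "rz": -0.134},
    {"tx": 0, "ty": 0, "tz": 0, "rx": 0, "ry": 0, "rz": 0},
  ],
  gripper=0.35,
)

```text
time: 1.3
tool_pos: [560.8, 306.4, 225.3]
tcp_rot: [3.141, 0.001, 1.303]
contact_force: [-0.1, 0.4, -0.1]
grip_width: 59.7
finger_force: 0.0
```

carry_out(
  plan=[
    {"tx": 0, "ty": 0, "tz": -30, "rx": 0, "ry": 0, "rz": 0.008},
    {"tx": 0, "ty": 0, "tz": -25, "rx": 0, "ry": 0, "rz": 0},
    {"tx": 0, "ty": 0, "tz": 0, "rx": 0, "ry": 0, "rz": 0},
    {"tx": 0, "ty": 0, "tz": 0, "rx": 0, "ry": 0, "rz": 0},
  ],
  gripper=0.35,
)

```text
time: 1.7
tool_pos: [556.9, 309.7, 171.9]
tcp_rot: [-3.141, 0.0, 1.32]
contact_force: [0.5, 0.2, 0.3]
grip_width: 59.8
finger_force: 0.0
```

Run:
```python
from h import *
o=bot.get_obs();print(o["tool_pos"],o["tcp_rot"])
T=bot.capture("top");S=bot.capture("scene")
out=np.zeros((500,800,3),np.uint8)
out[:,:400]=cv2.resize(T[140:265,200:300],(400,500));out[:,400:]=cv2.resize(S[125:250,370:470],(400,500))
cv2.imwrite("pics/g1.png",out[:,:,::-1])
```

```text
[556.94302667 309.67435814 171.89826831] [-3.14090649e+00  4.58272833e-04  1.31977521e+00]
```

View pics/g1.png

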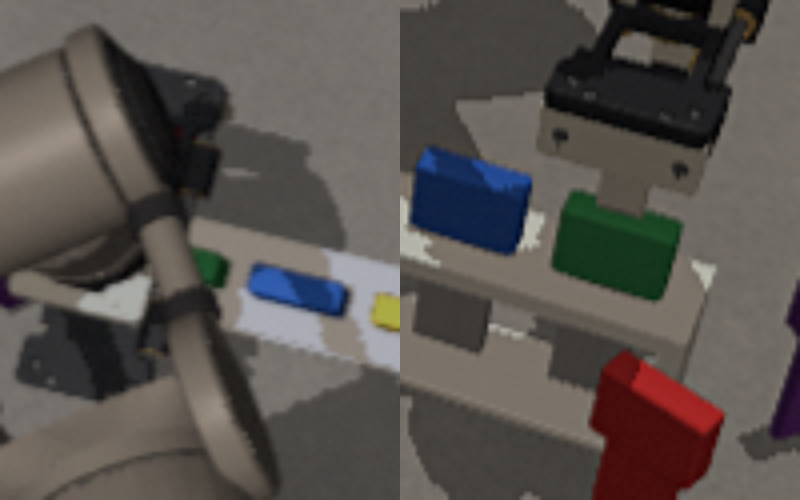

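The gripper is straight above the green handle: the near pad tip at (622,205) in the crop lines up with the handle's middle at (618,245). Descend and grip.

carry_out(
  plan=[
    {"tx": 0, "ty": 0, "tz": -26, "rx": 0, "ry": 0, "rz": 0},
    {"tx": 0, "ty": 0, "tz": -25, "rx": 0, "ry": 0, "rz": 0},
    {"tx": 0, "ty": 0, "tz": -15, "rx": 0, "ry": 0, "rz": -0.005},
    {"tx": 0, "ty": 0, "tz": 0, "rx": 0, "ry": 0, "rz": 0},
    {"tx": 0, "ty": 0, "tz": 0, "rx": 0, "ry": 0, "rz": 0},
  ],
)

```text
time: 2.3
tool_pos: [558.1, 309.8, 107.3]
tcp_rot: [3.14, -0.001, 1.314]
contact_force: [0.7, -0.3, 0.3]
grip_width: 59.7
finger_force: 0.0
```

carry_out(
  plan=[
    {"tx": 0, "ty": 0, "tz": 0, "rx": 0, "ry": 0, "rz": 0},
    {"tx": 0, "ty": 0, "tz": 0, "rx": 0, "ry": 0, "rz": 0},
    {"tx": 0, "ty": 0, "tz": 0, "rx": 0, "ry": 0, "rz": 0},
    {"tx": 0, "ty": 0, "tz": 0, "rx": 0, "ry": 0, "rz": 0},
    {"tx": 0, "ty": 0, "tz": 0, "rx": 0, "ry": 0, "rz": 0},
    {"tx": 0, "ty": 0, "tz": 0, "rx": 0, "ry": 0, "rz": 0},
    {"tx": 0, "ty": 0, "tz": 0, "rx": 0, "ry": 0, "rz": 0},
    {"tx": 0, "ty": 0, "tz": 0, "rx": 0, "ry": 0, "rz": 0},
  ],
  gripper=1,
)

```text
time: 3.1
tool_pos: [557.4, 309.4, 105.9]
tcp_rot: [3.141, -0.0, 1.314]
contact_force: [-0.4, 0.1, 0.6]
grip_width: 19.7
finger_force: 30.0
```

Gripped at 19.7 mm with 30 N and no side force. Lift straight up.

carry_out(
  plan=[
    {"tx": 0, "ty": 0, "tz": 8, "rx": 0, "ry": 0, "rz": 0},
    {"tx": 0, "ty": 0, "tz": 16, "rx": 0, "ry": 0, "rz": 0},
    {"tx": 0, "ty": 0, "tz": 20, "rx": 0, "ry": 0, "rz": 0},
    {"tx": 0, "ty": 0, "tz": 20, "rx": 0, "ry": 0, "rz": 0},
    {"tx": 0, "ty": 0, "tz": 20, "rx": 0, "ry": 0, "rz": 0},
    {"tx": 0, "ty": 0, "tz": 20, "rx": 0, "ry": 0, "rz": 0},
    {"tx": 0, "ty": 0, "tz": 20, "rx": 0, "ry": 0, "rz": 0},
    {"tx": 0, "ty": 0, "tz": 20, "rx": 0, "ry": 0, "rz": 0},
    {"tx": 0, "ty": 0, "tz": 11, "rx": 0, "ry": 0, "rz": 0},
    {"tx": 0, "ty": 0, "tz": 0, "rx": 0, "ry": 0, "rz": 0},
    {"tx": 0, "ty": 0, "tz": 0, "rx": 0, "ry": 0, "rz": 0},
  ],
)

```text
time: 4.2
tool_pos: [557.1, 309.2, 260.0]
tcp_rot: [-3.141, 0.001, 1.314]
contact_force: [-0.2, 0.1, -2.1]
grip_width: 19.6
finger_force: 30.0
```

carry_out(
  plan=[
    {"tx": 0, "ty": -20, "tz": 0, "rx": 0, "ry": 0, "rz": 0.032},
    {"tx": 0, "ty": -38, "tz": 0, "rx": 0, "ry": 0, "rz": 0.032},
    {"tx": 0, "ty": -38, "tz": 0, "rx": 0, "ry": 0, "rz": 0.032},
    {"tx": 0, "ty": -38, "tz": 0, "rx": 0, "ry": 0, "rz": 0.032},
    {"tx": 0, "ty": -38, "tz": 0, "rx": 0, "ry": 0, "rz": 0.032},
    {"tx": 0, "ty": -38, "tz": 0, "rx": 0, "ry": 0, "rz": 0.032},
    {"tx": 0, "ty": -38, "tz": 0, "rx": 0, "ry": 0, "rz": 0.032},
    {"tx": 0, "ty": -38, "tz": 0, "rx": 0, "ry": 0, "rz": 0.032},
    {"tx": 0, "ty": -38, "tz": 0, "rx": 0, "ry": 0, "rz": 0.032},
    {"tx": 0, "ty": -38, "tz": 0, "rx": 0, "ry": 0, "rz": 0.032},
    {"tx": 0, "ty": -38, "tz": 0, "rx": 0, "ry": 0, "rz": 0.032},
    {"tx": 0, "ty": -38, "tz": 0, "rx": 0, "ry": 0, "rz": 0.032},
  ],
)

```text
time: 5.4
tool_pos: [556.6, -130.0, 259.3]
tcp_rot: [-3.139, -0.001, 1.699]
contact_force: [0.5, 0.7, -1.2]
grip_width: 20.0
finger_force: 30.0
```

carry_out(
  plan=[
    {"tx": 1, "ty": -38, "tz": 0, "rx": 0, "ry": 0, "rz": 0.03},
    {"tx": 1, "ty": -30, "tz": 0, "rx": 0, "ry": 0, "rz": 0.03},
    {"tx": 0, "ty": -14, "tz": 0, "rx": 0, "ry": 0, "rz": 0.016},
    {"tx": 0, "ty": 0, "tz": 0, "rx": 0, "ry": 0, "rz": 0},
    {"tx": 0, "ty": 0, "tz": 0, "rx": 0, "ry": 0, "rz": 0},
    {"tx": 0, "ty": 0, "tz": 0, "rx": 0, "ry": 0, "rz": 0},
  ],
)

```text
time: 6.0
tool_pos: [559.3, -209.4, 260.3]
tcp_rot: [-3.141, -0.001, 1.775]
contact_force: [-0.0, -0.3, -0.8]
grip_width: 20.2
finger_force: 30.0
```

Run:
```python
from h import *
o=bot.get_obs();print(o["time"],o["tool_pos"],o["tcp_rot"],o["contact_force"])
T=bot.capture("top");S=bot.capture("scene")
out=np.zeros((600,800,3),np.uint8)
out[:500,:400]=cv2.resize(T[140:265,390:490],(400,500));out[:,400:]=cv2.resize(S[90:240,140:240],(400,600))
cv2.imwrite("pics/s1.png",out[:,:,::-1]);cv2.imwrite("pics/s1full.png",S[:,:,::-1])
m=mask(S,45,80,(130,50,130,150));x=fit({"scene":m},o["tool_pos"][2]+16.6,np.array([20,60,45.]),[559,-211,.2]);print(x)
```

```text
6.0 [ 559.27483837 -209.40299243  260.32106183] [-3.14107236e+00 -9.66581917e-04  1.77450685e+00] [-0.02020701 -0.26715783 -0.81035004]
(array([ 564.18344551, -198.89171387,    0.83829927]), array([-0., -0.,  0.]), [(np.float64(217.0), np.float64(817.6989384129993))])
```

View pics/s1.png

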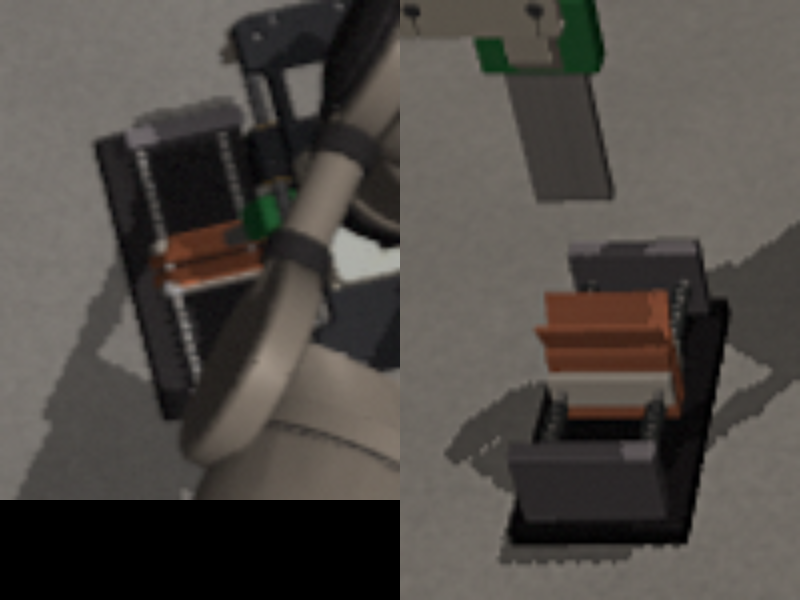

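The blade hangs over the stand. In the scene crop its lower edge runs from (540,202) to (612,198) and its top edge at the handle from (508,75) to (592,75). I check this against the predicted corners.

Run:
```python
from h import *
np.set_printoptions(suppress=True,precision=1)
p=bot.get_obs()["tool_pos"]; o=p[2]+16.6
for n in(-20,20):
  for z in(-107.5,-22.5):
    for dx in(5,):
      c,s=np.cos(.203),np.sin(.203);X=[p[0]+dx*c-n*s,p[1]+dx*s+n*c,o+z]
      q=proj("scene",X)[0]+.4;print(n,z,(q-[140,90])*4+[400,0])
for n,uv in(("L",(540,202)),("R",(612,198)),("tL",(508,75)),("tR",(592,75))):
  z=o-107.5 if n in"LR" else o-22.5
  print(n,ray("scene",((uv[0]-400)/4+140-.4,uv[1]/4+90-.4),z))
```

```text
-20 -107.5 [541.7 205.6]
-20 -22.5 [508.3  71.6]
20 -107.5 [616.4 205.1]
20 -22.5 [587.6  71.2]
L [ 565.6 -230.2  169.8]
R [ 554.8 -193.5  169.8]
tL [ 571.3 -226.9  254.8]
tR [ 563.1 -185.4  254.8]
```

The prediction matches within about a pixel, so the blade is upright and centred. Descend to just above the flare, then slowly in.

carry_out(
  plan=[
    {"tx": 0, "ty": -1, "tz": -15, "rx": 0, "ry": 0, "rz": 0},
    {"tx": 0, "ty": 0, "tz": -20, "rx": 0, "ry": 0, "rz": 0},
    {"tx": 0, "ty": 0, "tz": -20, "rx": 0, "ry": 0, "rz": 0},
    {"tx": 0, "ty": 0, "tz": -15, "rx": 0, "ry": 0, "rz": 0},
    {"tx": 0, "ty": 0, "tz": 0, "rx": 0, "ry": 0, "rz": 0},
    {"tx": 0, "ty": 0, "tz": 0, "rx": 0, "ry": 0, "rz": 0},
  ],
)

```text
time: 6.7
tool_pos: [559.6, -211.1, 191.3]
tcp_rot: [3.141, 0.0, 1.775]
contact_force: [0.3, 0.6, 0.1]
grip_width: 19.6
finger_force: 30.0
```

Run:
```python
from h import *
S=bot.capture("scene")
cv2.imwrite("pics/s2.png",cv2.resize(S[90:240,140:240],(400,600))[:,:,::-1])
```

```text
(no output)
```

View pics/s2.png

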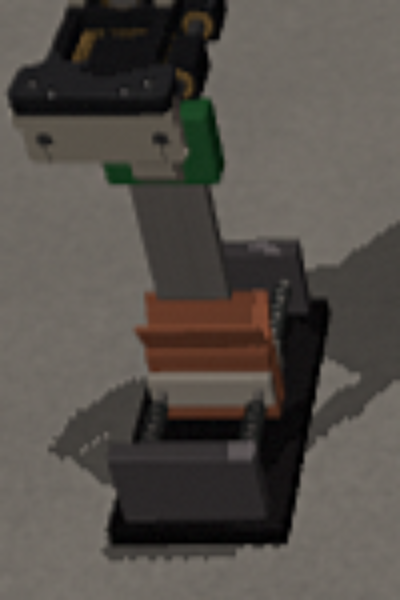

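The blade's lower edge (155–228, 297) is just above the flare, sitting about 4 mm to the left along the gap. I nudge +y by 3 and push slowly.

carry_out(
  plan=[
    {"tx": 0, "ty": 3, "tz": -3, "rx": 0, "ry": 0, "rz": 0},
    {"tx": 0, "ty": 0, "tz": -7, "rx": 0, "ry": 0, "rz": 0},
    {"tx": 0, "ty": 0, "tz": -7, "rx": 0, "ry": 0, "rz": 0},
    {"tx": 0, "ty": 0, "tz": -6, "rx": 0, "ry": 0, "rz": 0},
    {"tx": 0, "ty": 0, "tz": -5, "rx": 0, "ry": 0, "rz": 0},
    {"tx": 0, "ty": 0, "tz": 0, "rx": 0, "ry": 0, "rz": 0},
  ],
)

```text
time: 7.35
tool_pos: [558.9, -208.5, 161.7]
tcp_rot: [-3.14, -0.001, 1.774]
contact_force: [-0.0, 0.4, -1.1]
grip_width: 20.0
finger_force: 30.0
```

carry_out(
  plan=[
    {"tx": 0, "ty": 0, "tz": -4, "rx": 0, "ry": 0, "rz": 0},
    {"tx": 0, "ty": 0, "tz": -4, "rx": 0, "ry": 0, "rz": 0},
    {"tx": 0, "ty": 0, "tz": -4, "rx": 0, "ry": 0, "rz": 0},
    {"tx": 0, "ty": 0, "tz": -4, "rx": 0, "ry": 0, "rz": 0},
    {"tx": 0, "ty": 0, "tz": 0, "rx": 0, "ry": 0, "rz": 0},
  ],
)

```text
time: 7.85
tool_pos: [559.1, -208.6, 145.8]
tcp_rot: [-3.141, -0.0, 1.774]
contact_force: [0.8, -1.5, -3.9]
grip_width: 19.5
finger_force: 30.0
```

carry_out(
  plan=[
    {"tx": 0, "ty": 0, "tz": -4, "rx": 0, "ry": 0, "rz": 0},
    {"tx": 0, "ty": 0, "tz": -4, "rx": 0, "ry": 0, "rz": 0},
    {"tx": 0, "ty": 0, "tz": -4, "rx": 0, "ry": 0, "rz": 0},
    {"tx": 0, "ty": 0, "tz": -4, "rx": 0, "ry": 0, "rz": 0},
  ],
)

```text
time: 8.25
tool_pos: [559.4, -208.6, 130.4]
tcp_rot: [3.141, -0.0, 1.774]
contact_force: [-0.2, -0.4, 2.2]
grip_width: 19.7
finger_force: 30.0
```

carry_out(
  plan=[
    {"tx": 0, "ty": 0, "tz": -4, "rx": 0, "ry": 0, "rz": 0},
    {"tx": 0, "ty": 0, "tz": -4, "rx": 0, "ry": 0, "rz": 0},
    {"tx": 0, "ty": 0, "tz": -4, "rx": 0, "ry": 0, "rz": 0},
    {"tx": 0, "ty": 0, "tz": -2, "rx": 0, "ry": 0, "rz": 0},
  ],
)

```text
time: 8.65
tool_pos: [559.2, -208.6, 116.2]
tcp_rot: [-3.141, -0.0, 1.774]
contact_force: [-0.4, 0.6, 2.2]
grip_width: 20.2
finger_force: 30.0
```

carry_out(
  plan=[
    {"tx": 0, "ty": 0, "tz": -2, "rx": 0, "ry": 0, "rz": 0},
    {"tx": 0, "ty": 0, "tz": -2, "rx": 0, "ry": 0, "rz": 0},
    {"tx": 0, "ty": 0, "tz": -2, "rx": 0, "ry": 0, "rz": 0},
  ],
)

```text
time: 8.95
tool_pos: [559.4, -208.7, 110.7]
tcp_rot: [3.141, 0.0, 1.774]
contact_force: [-0.1, -0.7, 1.5]
grip_width: 20.2
finger_force: 30.0
```

carry_out(
  plan=[
    {"tx": 0, "ty": 0, "tz": -1, "rx": 0, "ry": 0, "rz": 0},
    {"tx": 0, "ty": 0, "tz": -1, "rx": 0, "ry": 0, "rz": 0},
  ],
)

```text
time: 9.15
tool_pos: [559.4, -208.7, 108.7]
tcp_rot: [3.141, 0.0, 1.774]
contact_force: [-0.1, -0.5, 2.6]
grip_width: 20.1
finger_force: 30.0
```

carry_out(
  plan=[
    {"tx": 0, "ty": 0, "tz": -1, "rx": 0, "ry": 0, "rz": 0},
    {"tx": 0, "ty": 0, "tz": 0, "rx": 0, "ry": 0, "rz": 0},
  ],
)

```text
time: 9.35
tool_pos: [559.3, -208.7, 107.6]
tcp_rot: [-3.141, -0.0, 1.774]
contact_force: [-0.5, 0.2, -0.2]
grip_width: 20.0
finger_force: 30.0
```

carry_out(
  plan=[
    {"tx": 0, "ty": 0, "tz": -1, "rx": 0, "ry": 0, "rz": 0},
  ],
)

```text
time: 9.45
tool_pos: [559.4, -208.7, 106.8]
tcp_rot: [3.141, 0.0, 1.774]
contact_force: [0.3, -0.2, 2.0]
grip_width: 19.7
finger_force: 30.0
```

carry_out(
  plan=[
    {"tx": 0, "ty": 0, "tz": -0.7, "rx": 0, "ry": 0, "rz": 0},
    {"tx": 0, "ty": 0, "tz": 0, "rx": 0, "ry": 0, "rz": 0},
  ],
)

```text
time: 9.65
tool_pos: [559.4, -208.7, 106.7]
tcp_rot: [3.141, 0.0, 1.774]
contact_force: [-1.7, 0.3, 4.9]
grip_width: 20.0
finger_force: 30.0
```

carry_out(
  plan=[
    {"tx": 0, "ty": 0, "tz": -0.7, "rx": 0, "ry": 0, "rz": 0},
    {"tx": 0, "ty": 0, "tz": 0, "rx": 0, "ry": 0, "rz": 0},
  ],
)

```text
time: 9.85
tool_pos: [559.5, -208.7, 106.7]
tcp_rot: [3.141, 0.001, 1.774]
contact_force: [-2.9, 1.5, 9.4]
grip_width: 20.0
finger_force: 30.0
```

carry_out(
  plan=[
    {"tx": 0, "ty": 0, "tz": -0.5, "rx": 0, "ry": 0, "rz": 0},
    {"tx": 0, "ty": 0, "tz": 0, "rx": 0, "ry": 0, "rz": 0},
  ],
)

```text
time: 10.05
tool_pos: [559.5, -208.7, 106.7]
tcp_rot: [3.141, 0.001, 1.774]
contact_force: [-3.5, 1.1, 12.7]
grip_width: 19.5
finger_force: 30.0
```

Firm stop: z stays at 106.7 while the force rises to 12.7 N. I ease the preload, open and look.

carry_out(
  plan=[
    {"tx": 0, "ty": 0, "tz": 1.5, "rx": 0, "ry": 0, "rz": 0},
    {"tx": 0, "ty": 0, "tz": 0, "rx": 0, "ry": 0, "rz": 0},
  ],
)

```text
time: 10.25
tool_pos: [559.4, -208.7, 106.8]
tcp_rot: [3.141, 0.0, 1.774]
contact_force: [-1.6, -0.6, 6.1]
grip_width: 19.9
finger_force: 30.0
```

carry_out(
  plan=[
    {"tx": 0, "ty": 0, "tz": 0, "rx": 0, "ry": 0, "rz": 0},
    {"tx": 0, "ty": 0, "tz": 0, "rx": 0, "ry": 0, "rz": 0},
    {"tx": 0, "ty": 0, "tz": 0, "rx": 0, "ry": 0, "rz": 0},
    {"tx": 0, "ty": 0, "tz": 0, "rx": 0, "ry": 0, "rz": 0},
    {"tx": 0, "ty": 0, "tz": 0, "rx": 0, "ry": 0, "rz": 0},
    {"tx": 0, "ty": 0, "tz": 0, "rx": 0, "ry": 0, "rz": 0},
  ],
  gripper=0.35,
)

```text
time: 10.85
tool_pos: [559.4, -208.6, 106.2]
tcp_rot: [3.142, -0.0, 1.774]
contact_force: [-0.8, -1.0, -0.0]
grip_width: 58.9
finger_force: 0.0
```

carry_out(
  plan=[
    {"tx": 0, "ty": 0, "tz": 10, "rx": 0, "ry": 0, "rz": 0},
    {"tx": 0, "ty": 0, "tz": 20, "rx": 0, "ry": 0, "rz": 0},
    {"tx": 0, "ty": 0, "tz": 30, "rx": 0, "ry": 0, "rz": 0},
    {"tx": 0, "ty": 0, "tz": 35, "rx": 0, "ry": 0, "rz": 0},
    {"tx": 0, "ty": 0, "tz": 35, "rx": 0, "ry": 0, "rz": 0},
    {"tx": 0, "ty": 40, "tz": 20, "rx": 0, "ry": 0, "rz": 0},
    {"tx": 0, "ty": 40, "tz": 0, "rx": 0, "ry": 0, "rz": 0},
    {"tx": 0, "ty": 40, "tz": 0, "rx": 0, "ry": 0, "rz": 0},
    {"tx": 0, "ty": 40, "tz": 0, "rx": 0, "ry": 0, "rz": 0},
    {"tx": 0, "ty": 0, "tz": 0, "rx": 0, "ry": 0, "rz": 0},
    {"tx": 0, "ty": 0, "tz": 0, "rx": 0, "ry": 0, "rz": 0},
  ],
)

```text
time: 11.95
tool_pos: [559.4, -48.0, 257.2]
tcp_rot: [3.141, 0.001, 1.776]
contact_force: [0.9, 0.1, -0.4]
grip_width: 59.4
finger_force: 0.0
```

Run:
```python
from h import *
T=bot.capture("top");S=bot.capture("scene")
ms={"top":mask(T,45,80,(420,170,50,70)),"scene":mask(S,45,80,(160,120,70,90))}
print(fit(ms,123.5,np.array([20,60,45.]),[559,-209,.2]), bot.get_obs()["dq"])
out=np.zeros((600,800,3),np.uint8)
out[:500,:400]=cv2.resize(T[140:265,390:490],(400,500));out[:,400:]=cv2.resize(S[90:240,140:240],(400,600))
cv2.imwrite("pics/e1.png",out[:,:,::-1])
```

```text
(array([ 5.59797527e+02, -2.18886507e+02,  2.39790103e-01]), array([-2.94,  1.09,  0.58, -2.75, -0.36, -0.51]), [(np.float64(104.0), np.float64(252.49977014935575)), (np.float64(504.0), np.float64(624.0224322432186))]) [-0.01587411  0.00720194  0.00231008  0.00109949 -0.00042324  0.00247404]
```

View pics/e1.png

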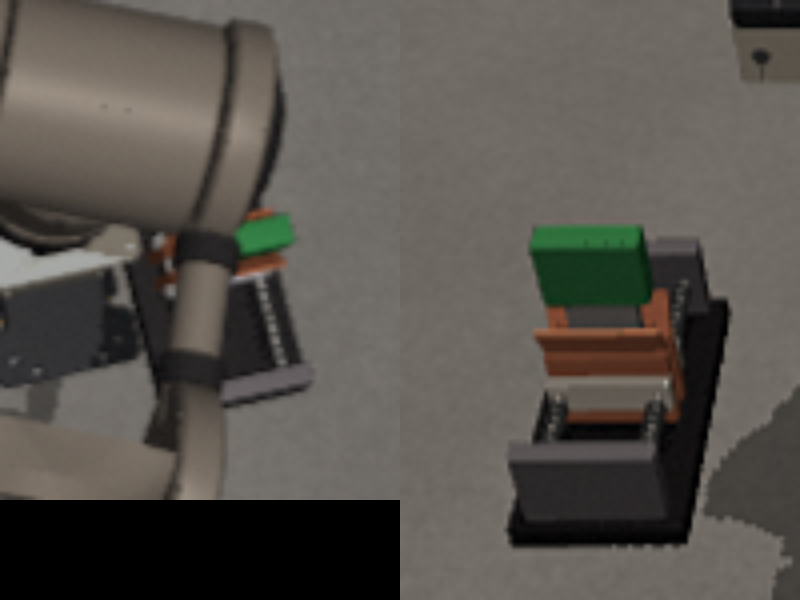

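Green stands upright between the plates, with its handle at (592,265) in the scene crop and the gripper clear. The fit's y offset comes from the arm hiding part of the handle in the top view. I check with the scene camera alone and hand in.

Run:
```python
from h import *
S=bot.capture("scene")
print(fit({"scene":mask(S,45,80,(160,120,70,90))},123.5,np.array([20,60,45.]),[559,-209,.2])[0])
print(bot.close_job())
```

```text
[ 5.59782601e+02 -2.12533428e+02  1.87057504e-01]
the job is handed in; nothing more can be done
None
```

The green blade is standing upright and released in the gap, pushed down until it stopped firmly on the base; the yellow and blue blades were never touched. The job is handed in, but no verdict came back.

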